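# Set the burrs of a coffee mill past the play in its handwheel

### The job

Set the cleaned coffee mill: by the red knob on its handwheel, turn the wheel clockwise (seen from above) until you feel the burrs just touch, without forcing them together. Then turn it back anticlockwise: the wheel has lost motion, so first take up that free play, and from the point where the wheel really begins to drive the stem open the burrs by half a turn. Let go of the knob, and leave the cup under the mill and the other things where they stand.

Things in the scene. Friction and masses are not known exactly. Their poses are not given: they have to be found in the camera images.
- grinder: small grey table-top coffee mill, fixed to the worktop: dark foot 150 x 120 x 18 mm, rear column, round burr drum 86 mm across (top 135 mm above the worktop), and on top a horizontal dark handwheel. Origin: on the worktop under the wheel's axis; z up; the column stands on its +x side, toward the back.
- wheel_axis (a point): point on the vertical axis of the handwheel, at the middle height of its rim, 172 mm above the worktop; does not move. Rim: centre circle radius 50 mm, 12 mm thick; hub 30 mm across, its top 183 mm above the worktop; three spokes.
- knob_mid (a point): centre of the red upright spinner knob on the rim: 22 mm across, 46 mm tall, from 179 to 225 mm above the worktop (this point at 202 mm), its axis 50 mm from the wheel's axis. It spins freely about its own upright axis, so it can be held firmly and led round a circle with the hand kept at one angle, for any number of turns. Its bearing about the wheel's axis shows the wheel's angle.
- wheel: the handwheel (origin on its axis at worktop height, x toward the knob). Between it and the stem is free play, size unknown, up to a third of a turn: there the knob takes 0.5 N along its circle; moving the stem, either way, 6 N (less remains when stopped). When the burrs touch it jumps to 9 N, then grows by 45 N per radian; above 20 N they are jammed. Where they touch cannot be seen.
- burr_ring (a point): centre of the top of the brass ring under the wheel that carries the upper burr; it does not turn. 150.00 mm above the mill's origin when the burrs just touch. It rises by 0.5 mm per whole anticlockwise turn of the stem (half a turn: 0.25 mm) and stays while the wheel is in its free play. Its reading is far too coarse to count by.
- lower_burr (a point): centre of the lower burr's bed, hidden inside the drum, 95.0 mm above the mill's origin. It is sprung and sinks when the burrs are forced together: 0.1 mm at 20 N at the knob. Also too fine to see in the reading.
- dosing_cup: dark dosing cup, 60 mm across, 47 mm tall, standing on the mill's foot below the drum; origin at the centre of its underside. Bystander.
- tamper: coffee tamper with upright wooden handle, 58 mm across, 88 mm tall; origin under its centre. Bystander.
- filter_basket: steel filter basket, 69 mm across, 24 mm tall; origin under its centre. Bystander.
- glass: glass upside down, 64 mm across, 88 mm tall; origin under its centre. Bystander.
- mug: small white patterned mug with handle, 62 x 88 x 50 mm; origin under its centre. Bystander.
- group_brush: black cleaning brush lying flat, 18 x 168 x 28 mm; origin under its centre. Bystander.
- scale: black digital coffee scale, 140 x 105 x 18 mm; origin under its centre. Bystander.
Not all that is in view belongs to the job. There is more than one size of the grinder; the job needs the larger.

How it is judged:
By the outcome, as a careful person would: the job done as asked, in the order asked, and still so for the second after the job is handed in, with the robot touching nothing.
It also fails if it takes over 61 s, if anything falls off the work surface, if the arm or the gripper's body presses on something with over 40 N, if the wrist force passes 120 N, or if a joint passes its speed limit or range.

### The arm

A 6-joint arm with a two-finger parallel gripper is mounted at the origin on a cart in front of the work surface, level with it; the furniture and walls round the work are solid. World frame = base frame: x ahead of the robot, y to its left, z up, the work surface at z = 0. Lengths are in mm, angles in rad, forces in N, time in s.
With the tool pointing down it reaches from about 350 to 975 mm from the base axis. Payload 7.1 kg.
Tool frame: the origin (TCP) lies on the front face of the gripper's body, between the roots of the fingers; the fingertips stand 80 mm ahead of it and the grasp point (between the pads) lies 61 mm ahead of it (env.tips_ahead is the distance from the TCP to the fingertips, in mm); z points along the fingers, y is the direction in which the jaws open and shut (so a half turn about z gives the same grasp; the last joint's range is limited). The gripper opens to 88 mm and grips with 3 to 60 N. Pads are 20 mm wide; open, the fingers measure 115 mm over their backs; the gripper's body (75 mm by 178 mm) begins 61 mm behind the grasp point.
Start: joints at [-1.339, 0.423, 1.63, -0, 1.089, -0.019], TCP at [155.131, -605.425, 302.675] pointing down, gripper open.
Joint ranges: [-3, 3], [-0.9, 2.11], [0.09, 2.58], [-1.31, 4.45], [0.11, 2.69], [-2.54, 2.54]. Speed limits (rad/s): [2.39, 2.39, 3.01, 3.14, 3.14, 3.14].

### API

Orientations are given as a unit quaternion [x, y, z, w].
In Python, from station import env, set_gripper, viewer, workorder gives the robot as it stands. Calls block until the motion is done:
- env.reach(position, orientation): joint-space move of the TCP to a pose.
- env.move_l(position, rot=None, rate=150, f_stop=None): straight line of the TCP; rot=None keeps the orientation; rate is the mean speed in mm/s. With f_stop (N) it stops when the force on the tool has changed by that much, and returns True; else False.
- env.move_joints(angles): joint-space move.
- set_gripper(opening): finger opening in mm; the grip force is fixed at half the most; returns when the fingers have stopped.
- env.hold(seconds).
- env.ik(position, orientation): joint angles nearest the present ones, or None.
- env.read_state(): the state.
- viewer.camera(name): name is "side" or "top"; returns the picture (420x560x3 uint8, blue, green, red); there is no depth.
- viewer.camera_params(name): a dict with "fx", "fy", "cx", "cy" (pixels), "pose" (4x4, takes a point from camera to world coordinates). Camera axes: x right, y up, looking along -z (the intrinsics and any distortion apply to the point x, -y, -z); pixel columns grow to the right and rows downward; lengths in mm; the calibration is good to about 2 mm. A picture is of the moment at which its call begins. camera_params takes no time and is no camera call.
A pose or a line that the arm cannot do raises env.IKError and nothing moves.
- workorder.sign_off(): hands the job in, once; it reports no verdict.
The state is a dict: "time_s": time; "qpos": joint angles; "dq": joint speeds; "tau": joint torques, N m; "tool_pos": TCP position; "orientation": TCP orientation; "force": force on the tool from outside, world axes, zero at the start; "wrist_torque": the same for the moment, N m; "width": finger opening in mm.
Only numpy, scipy, OpenCV 4.12 (cv2) and the standard library are available. Lean on these libraries where they do the work, as an engineer would, in place of code of your own. Each camera call takes 0.05 s, during which the arm holds its last target. There are 200 camera calls.

## Working session

There is one attempt and no reset: what is moved stays moved. The work goes in short steps, each a Python script; the robot and the scene stay as the last script left them, time stands still between calls to the robot, and variables do not carry over. Pictures are saved under pics/ and viewed, about 8 in all and at most 12, crops included, and the job is handed in when it is done.

```bash
ls; mkdir -p pics
python3 - <<'E'
from station import env,viewer
import cv2,numpy as np
for n in("top","side"):
    im=viewer.camera(n); cv2.imwrite(f"pics/{n}0.png",im)
    p=viewer.camera_params(n); print(n,{k:(np.round(v,3).tolist() if k=="pose" else v) for k,v in p.items()})
s=env.read_state(); print(s["time_s"],s["orientation"],s["force"],s["width"])
E
```

```text
pics
top {'fx': 409.6709313460142, 'fy': 409.6709313460142, 'cx': 283.97742153964066, 'cy': 210.26404542039128, 'pose': [[0.295, 0.894, -0.338, 6.657], [-0.955, 0.275, -0.108, -161.743], [-0.003, 0.355, 0.935, 1557.167], [0.0, 0.0, 0.0, 1.0]]}
side {'fx': 432.9113301239028, 'fy': 432.9113301239028, 'cx': 276.27753588398247, 'cy': 209.55557876552305, 'pose': [[-0.757, 0.531, -0.38, -33.279], [-0.654, -0.618, 0.436, 610.301], [-0.003, 0.579, 0.815, 1271.487], [0.0, 0.0, 0.0, 1.0]]}
0.1 [ 9.92147356e-01  1.25072631e-01 -7.30895083e-05 -6.74734609e-04] [0.07122057 0.58123632 0.29417561] 87.74846781829943
```

View pics/top0.png

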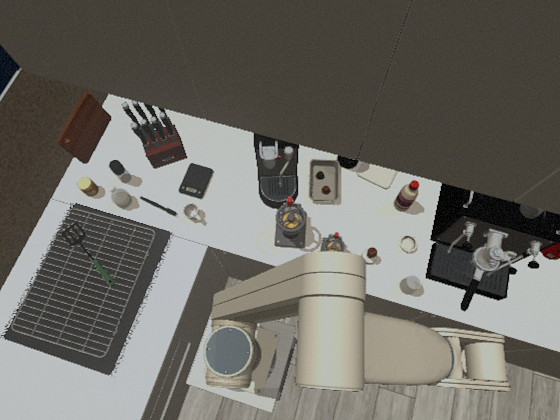

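View pics/side0.png

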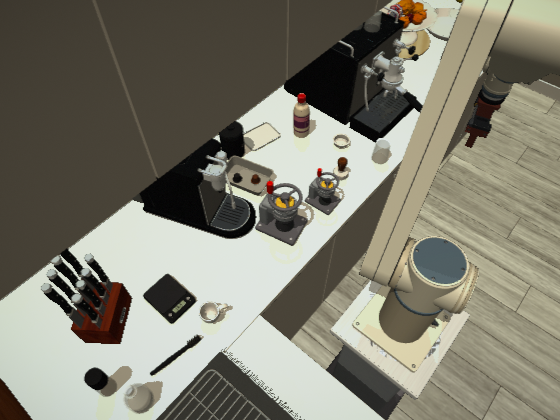

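Two mills are in view. A is at top (291,220) / side (283,207), and B is at top (334,245) / side (325,190). A looks larger, so I'll confirm that in an enlarged crop and triangulate the knobs.

```bash
cat > h.py <<'E'
import cv2,numpy as np
from station import env,set_gripper,viewer,workorder
def ray(n,u,v):
    p=viewer.camera_params(n);P=np.array(p["pose"])
    d=np.array([(u-p["cx"])/p["fx"],-(v-p["cy"])/p["fy"],-1.])
    return P[:3,3],P[:3,:3]@d
def plane(n,u,v,z):
    o,d=ray(n,u,v);return o+d*(z-o[2])/d[2]
def tri(a,b):
    (o1,d1),(o2,d2)=ray("top",*a),ray("side",*b)
    t=np.linalg.lstsq(np.c_[d1,-d2],o2-o1,rcond=None)[0]
    p,q=o1+t[0]*d1,o2+t[1]*d2
    return (p+q)/2,np.linalg.norm(p-q)
def reds(im,roi):
    x0,y0,x1,y1=roi
    h=cv2.cvtColor(im,cv2.COLOR_BGR2HSV)
    m=(((h[...,0]<8)|(h[...,0]>172))&(h[...,1]>150)&(h[...,2]>90)).astype(np.uint8)
    k=np.zeros_like(m);k[y0:y1,x0:x1]=m[y0:y1,x0:x1]
    n,l,s,c=cv2.connectedComponentsWithStats(k)
    return [(s[i].tolist(),c[i].round(2).tolist()) for i in range(1,n) if s[i,4]>6]
E
python3 - <<'E'
from h import *
t,s=cv2.imread("pics/top0.png"),cv2.imread("pics/side0.png")
R=reds(t,(260,185,360,280)),reds(s,(240,160,350,250))
for r in R: print(r)
f=lambda im,x,y:cv2.resize(im[y:y+85,x:x+110],(0,0),fx=3.6,fy=3.6,interpolation=cv2.INTER_CUBIC)
cv2.imwrite("pics/crop.png",np.hstack([f(t,255,185),f(s,240,160)]))
E
```

```text
[([288, 197, 5, 6, 20], [289.7, 199.55]), ([335, 233, 3, 3, 8], [336.12, 234.12])]
[([318, 168, 4, 9, 23], [318.96, 171.61]), ([267, 181, 6, 13, 57], [269.05, 186.21])]
```

View pics/crop.png

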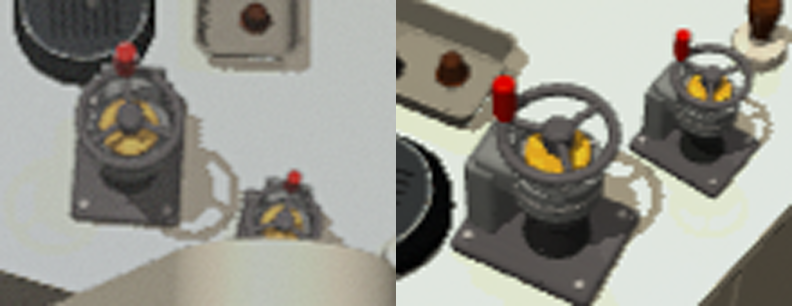

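The crop shows A (left and nearer mill, hub at top px ≈(291.4,217.8), side ≈(285.6,196.1)) is clearly the larger one. B is about 70 % of its size. Next I triangulate A's hub and knob.

Run:
```python
from h import *
print("hub",tri((291.4,217.8),(285.6,196.1)),plane("top",291.4,217.8,183),plane("side",285.6,196.1,183))
print("knob",tri((289.7,199.55),(269.05,186.21)),plane("top",289.7,199.55,210),plane("side",269.05,186.7,204))
print("small",tri((336.1,234.1),(319,171.6)))
# rim edge points from crop (outer ellipse extremes), top & side
for n,x0,y0,pts in(("top",255,185,[(76,115),(187,115),(131,172)]),("side",240-110,160,[(497,140),(621,130),(558,84),(560,186)])):
    for a,b in pts: print(n,plane(n,x0+a/3.6,y0+b/3.6,172).round(0))
```

```text
hub (array([489.06992415, -36.16797603, 173.79862713]), np.float64(3.079524890860475)) [484.26757469 -37.32014954 183.        ] [486.34904634 -30.78261128 183.        ]
knob (array([540.61756188, -13.64231701, 205.20132203]), np.float64(0.6138402423441621)) [539.04535189 -14.09833956 210.        ] [539.62518738 -12.86077233 204.        ]
small (array([ 484.66767711, -205.89455428,  146.72386137]), np.float64(0.3506997305780762))
top [475.  17. 172.]
top [508. -89. 172.]
top [434. -53. 172.]
side [527.   7. 172.]
side [451. -72. 172.]
side [527. -76. 172.]
side [453.   9. 172.]
```

Run:
```python
from h import *
print("grouphead",tri((286,153),(218,163)),tri((268,153),(208,158)),"bottle",tri((411,185),(301,97)))
for th in (0,np.pi):
    for q in ([1,0,0,0],[np.cos(.2),np.sin(.2),0,0],[np.cos(.2),-np.sin(.2),0,0],[0,1,0,0]):
        for p in([541,-13.5,264],[442,-34,264],[491,16,264],[491,-84,264]):
            j=env.ik(p,q); print(q[:2],p[:2],None if j is None else np.round(j,2).tolist())
    break
print(env.ik([130,-420,420],env.read_state()["orientation"]))
```

```text
grouphead (array([695.42252489,  47.60639595, 250.49935642]), np.float64(5.269992423178851)) (array([651.61767055,  98.64430093, 333.90895722]), np.float64(38.3286068835822)) bottle (array([ 733.62159017, -417.5248965 ,  193.49455303]), np.float64(6.338709191614943))
[1, 0] [541, -13.5] [-0.05, 0.35, 1.85, -0.0, 0.94, 1.52]
[1, 0] [442, -34] [-0.1, 0.21, 2.05, -0.0, 0.88, 1.47]
[1, 0] [491, 16] [0.01, 0.28, 1.95, -0.0, 0.91, 1.58]
[1, 0] [491, -84] [-0.19, 0.29, 1.94, -0.0, 0.91, 1.38]
[np.float64(0.9800665778412416), np.float64(0.19866933079506122)] [541, -13.5] [-0.05, 0.35, 1.85, -0.0, 0.94, 1.12]
[np.float64(0.9800665778412416), np.float64(0.19866933079506122)] [442, -34] [-0.1, 0.21, 2.05, -0.0, 0.88, 1.07]
[np.float64(0.9800665778412416), np.float64(0.19866933079506122)] [491, 16] [0.01, 0.28, 1.95, -0.0, 0.91, 1.18]
[np.float64(0.9800665778412416), np.float64(0.19866933079506122)] [491, -84] [-0.19, 0.29, 1.94, -0.0, 0.91, 0.98]
[np.float64(0.9800665778412416), np.float64(-0.19866933079506122)] [541, -13.5] [-0.05, 0.35, 1.85, -0.0, 0.94, 1.92]
[np.float64(0.9800665778412416), np.float64(-0.19866933079506122)] [442, -34] [-0.1, 0.21, 2.05, -0.0, 0.88, 1.87]
[np.float64(0.9800665778412416), np.float64(-0.19866933079506122)] [491, 16] [0.01, 0.28, 1.95, -0.0, 0.91, 1.98]
[np.float64(0.9800665778412416), np.float64(-0.19866933079506122)] [491, -84] [-0.19, 0.29, 1.94, -0.0, 0.91, 1.78]
[0, 1] [541, -13.5] [-0.05, 0.35, 1.85, -0.0, 0.94, -1.62]
[0, 1] [442, -34] [-0.1, 0.21, 2.05, -0.0, 0.88, -1.67]
[0, 1] [491, 16] [0.01, 0.28, 1.95, -0.0, 0.91, -1.56]
[0, 1] [491, -84] [-0.19, 0.29, 1.94, -0.0, 0.91, -1.76]
[-1.29772309e+00  6.69733818e-03  1.88351297e+00  5.68171839e-05
  1.25273864e+00  2.22532974e-02]
```

Run:
```python
from h import *
env.reach([250,-350,400],[1,0,0,0])
env.reach([540,-13.5,345],[1,0,0,0])
s=env.read_state();print(s["time_s"],s["tool_pos"],s["force"])
a,b=viewer.camera("top"),viewer.camera("side")
print(reds(a,(260,185,320,280)),reds(b,(240,160,300,250)))
f=lambda im,x,y:cv2.resize(im[y:y+85,x:x+110],(0,0),fx=3.6,fy=3.6,interpolation=cv2.INTER_CUBIC)
cv2.imwrite("pics/pre.png",np.hstack([f(a,255,160),f(b,230,140)]))
```

```text
2.8583 [539.88175705 -14.42071786 345.02458656] [-0.52939809  0.63137148 -0.5797383 ]
[] [([267, 181, 6, 5, 27], [269.59, 183.07])]
```

View pics/pre.png

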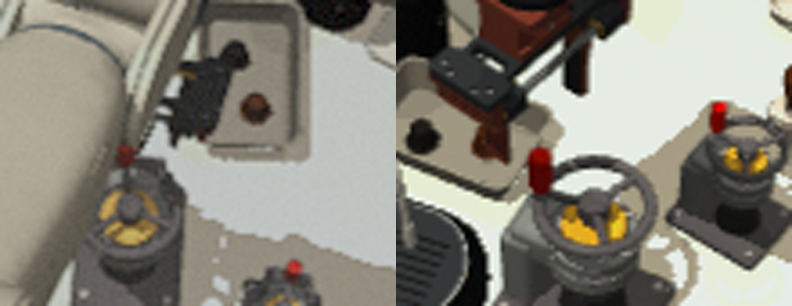

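Side view: the fingers straddle the knob (finger tips at crop ≈(490,155) and (578,85), knob top at (540,152)), in line with the expected offset. I descend and grip.

Run:
```python
from h import *
r=lambda v:np.round(v,2).tolist()
print(env.move_l([540,-13.5,264],f_stop=12))
s=env.read_state();print(s["time_s"],r(s["tool_pos"]),r(s["force"]))
set_gripper(15)
env.hold(.2)
s=env.read_state();print(s["time_s"],r(s["tool_pos"]),r(s["force"]),r(s["wrist_torque"]),s["width"])
c=np.array([491,-33.5]); 
a0=np.arctan2(-13.5-c[1],540-c[0]);print(a0)
# small clockwise steps
for i in range(1,7):
    a=a0-.06*i; p=c+52.5*np.array([np.cos(a),np.sin(a)])
    env.move_l([*p,264],rate=60)
    s=env.read_state();F=np.array(s["force"]);t=np.array([-np.sin(a),np.cos(a)])
    print(s["time_s"],r(a),r(s["tool_pos"]),r(p),r(F),"tan",r(F[:2]@t),"rad",r(F[:2]@[np.cos(a),np.sin(a)]))
```

```text
False
3.65 [540.43, -13.73, 264.59] [0.9, 0.06, -0.36]
4.8833 [539.96, -13.5, 263.97] [-0.38, 0.21, 0.26] [-0.07, 0.13, -0.02] 21.15207376889905
0.38752380578027884
5.1333 0.33 [541.0, -16.79, 264.03] [540.71, -16.61] [0.95, 0.12, -0.46] tan -0.19 rad 0.94
5.3833 0.27 [541.89, -19.84, 264.04] [541.63, -19.62] [1.03, 0.61, -1.93] tan 0.32 rad 1.15
5.6333 0.21 [542.58, -22.9, 264.05] [542.37, -22.68] [2.14, -0.91, -1.26] tan -1.33 rad 1.9
5.8833 0.15 [543.08, -26.02, 264.03] [542.93, -25.78] [1.97, -0.24, -2.36] tan -0.53 rad 1.91
6.1333 0.09 [543.42, -29.15, 264.05] [543.3, -28.91] [2.75, -0.62, -1.28] tan -0.86 rad 2.68
6.3833 0.03 [543.57, -32.27, 264.06] [543.48, -32.06] [3.24, -0.54, -1.4] tan -0.63 rad 3.22
```

```bash
cat >> h.py <<'E'
r=lambda v:np.round(v,2).tolist()
def step(a,c,R=50,rate=60,q=True):
    u=np.array([np.cos(a),np.sin(a)]);t=np.array([-u[1],u[0]]);p=np.array(c)+R*u
    env.move_l([*p,264],rate=rate)
    s=env.read_state();F=np.array(s["force"])[:2]
    if q: print(round(s["time_s"],2),"a",round(a,3),"err",r(np.array(s["tool_pos"])[:2]-p),"tan",r(F@t),"rad",r(F@u),"w",r(s["width"]))
    return F@t,F@u
E
python3 - <<'E'
from h import *
a=.03
for i in range(9):
    a-=.2
    ft,fr=step(a,(491,-33.5),52.5,80)
    if abs(ft)>4 or abs(fr)>12: break
cv2.imwrite("pics/s1.png",cv2.resize(viewer.camera("side")[140:225,230:340],(0,0),fx=5,fy=5,interpolation=cv2.INTER_CUBIC))
E
```

```text
6.67 a -0.17 err [-0.16, -0.48] tan -0.28 rad 2.03 w 21.43
6.95 a -0.37 err [-0.26, -0.08] tan 1.13 rad 0.61 w 21.09
7.23 a -0.57 err [-0.39, 0.13] tan 1.66 rad -2.01 w 21.27
7.52 a -0.77 err [-0.62, 0.32] tan 1.19 rad -4.21 w 21.12
7.8 a -0.97 err [-0.77, 0.65] tan 0.96 rad -7.46 w 21.74
8.08 a -1.17 err [-0.8, 1.08] tan 1.23 rad -9.1 w 21.26
8.37 a -1.37 err [-0.64, 1.58] tan 1.09 rad -11.89 w 21.45
8.65 a -1.57 err [-0.21, 1.97] tan 1.01 rad -14.67 w 21.56
```

View pics/s1.png

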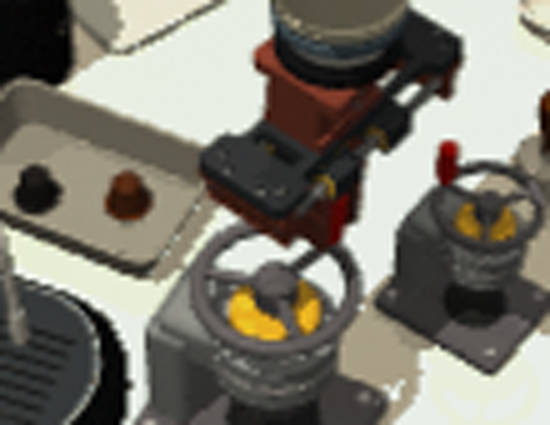

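Run:
```python
from h import *
a=-1.63
for i in range(12):
    a-=.15
    ft,fr=step(a,(493.6,-33.8),50,60)
    if abs(ft)>7 or abs(fr)>12: break
```

```text
8.99 a -1.78 err [0.51, 0.51] tan 1.9 rad -6.08 w 21.21
9.27 a -1.93 err [0.73, 0.35] tan 2.22 rad -5.47 w 21.18
9.54 a -2.08 err [0.85, 0.19] tan 2.37 rad -4.84 w 21.49
9.82 a -2.23 err [0.92, -0.01] tan 2.9 rad -4.83 w 21.47
10.09 a -2.38 err [0.88, -0.19] tan 2.45 rad -4.0 w 21.28
10.37 a -2.53 err [0.67, -0.22] tan 2.27 rad -4.24 w 21.27
10.64 a -2.68 err [0.49, -0.23] tan 2.63 rad -4.68 w 20.98
10.92 a -2.83 err [0.32, -0.23] tan 2.71 rad -4.15 w 21.16
11.19 a -2.98 err [0.17, -0.23] tan 2.39 rad -3.05 w 21.18
11.47 a -3.13 err [0.01, -0.18] tan 3.12 rad -3.58 w 21.49
11.74 a -3.28 err [-0.11, -0.18] tan 2.16 rad -2.74 w 21.54
12.02 a -3.43 err [-0.23, -0.13] tan 2.77 rad -2.52 w 21.53
```

```bash
cat >> h.py <<'E'
def fstep(a,f,c=(493.4,-33.8),R=49.7,rate=60):
    u=np.array([np.cos(a),np.sin(a)]);t=np.array([-u[1],u[0]]);p=np.array(c)+R*u
    F0=np.array(env.read_state()["force"])
    hit=env.move_l([*p,264],rate=rate,f_stop=f)
    s=env.read_state();F=np.array(s["force"]);x=np.array(s["tool_pos"])[:2]
    d=x-np.array(c);aa=np.arctan2(d[1],d[0]);aa+=2*np.pi*round((a-aa)/2/np.pi)
    print(round(s["time_s"],2),"a",round(a,3),"act",round(aa,3),"r",r(np.hypot(*d)),"tan",r(F[:2]@t),"rad",r(F[:2]@u),"dF",r(np.linalg.norm(F-F0)),"HIT" if hit else "")
    return hit,aa,F[:2]@t,F[:2]@u
E
python3 - <<'E'
from h import *
a=-3.43
for i in range(10):
    a-=.2
    h,aa,ft,fr=fstep(a,5.5)
    if h or abs(ft)>5.5 or abs(fr)>14: break
E
```

```text
12.33 a -3.63 act -3.626 r 50.1 tan 2.44 rad -1.04 dF 3.18 
12.54 a -3.83 act -3.763 r 50.15 tan 0.42 rad 0.87 dF 5.96 HIT
```

Run:
```python
from h import *
a=-3.77
for i in range(10):
    a-=.2
    h,aa,ft,fr=fstep(a,8)
    if h or abs(ft)>5 or abs(fr)>14: break
```

```text
12.75 a -3.97 act -3.849 r 50.34 tan 10.31 rad -3.37 dF 11.98 HIT
```

Run:
```python
from h import *
def show():
    s=env.read_state();d=np.array(s["tool_pos"])[:2]-[493.4,-33.8];n=np.hypot(*d);u=d/n;t=np.array([-u[1],u[0]]);F=np.array(s["force"])
    print(round(s["time_s"],2),"act",np.arctan2(d[1],d[0])-2*np.pi,"r",n,"F",r(F),"tan",r(F[:2]@t),"rad",r(F[:2]@u))
show()
for _ in range(4): env.hold(.1);show()
```

```text
12.75 act -3.849419194523152 r 50.34102924757356 F [-5.32, -9.45, 10.39] tan 10.64 rad -2.1
12.85 act -3.8368639503214825 r 50.26639183583091 F [-4.33, -9.03, 8.37] tan 9.71 rad -2.46
12.95 act -3.8326652061479427 r 50.26106899328934 F [-4.48, -9.19, 8.11] tan 9.93 rad -2.4
13.05 act -3.831518773521294 r 50.23945558492693 F [-4.79, -9.04, 8.17] tan 10.02 rad -2.06
13.15 act -3.830757074180256 r 50.2275026802499 F [-4.9, -9.01, 7.69] tan 10.06 rad -1.95
```

Run:
```python
from h import *
s=env.read_state();print(r(s["tool_pos"]),r(s["orientation"]),r(s["wrist_torque"]),s["width"])
f=lambda im,x,y:cv2.resize(im[y:y+100,x:x+110],(0,0),fx=3.6,fy=3.6,interpolation=cv2.INTER_CUBIC)
cv2.imwrite("pics/s2.png",np.hstack([f(viewer.camera("top"),250,160),f(viewer.camera("side"),230,120)]))
```

```text
[454.64, -1.86, 263.73] [1.0, 0.0, -0.0, 0.0] [-1.45, 0.72, -0.01] 21.236658876848026
```

View pics/s2.png

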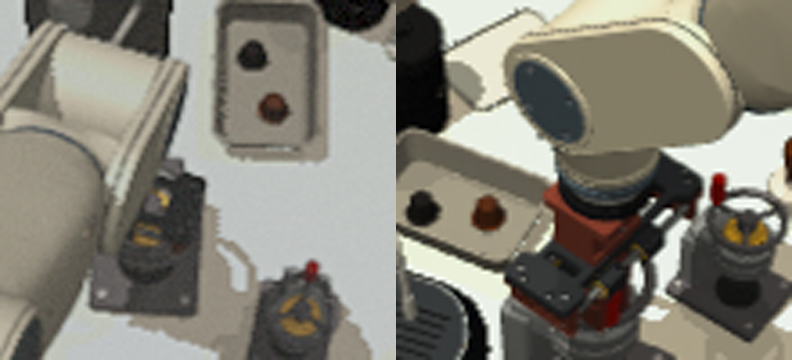

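Run:
```python
from h import *
for a in (-3.865,-3.885):
    h,aa,ft,fr=fstep(a,5,rate=10)
    if ft>13: break
    env.hold(.2); fstep(a,5,rate=10)
```

```text
13.5 a -3.865 act -3.826 r 50.09 tan 10.07 rad -1.63 dF 3.28 
13.95 a -3.865 act -3.826 r 50.09 tan 9.76 rad -1.14 dF 1.27 
14.2 a -3.885 act -3.844 r 50.12 tan 9.64 rad -2.06 dF 1.32 
14.65 a -3.885 act -3.843 r 50.1 tan 10.48 rad -1.41 dF 0.79
```

Static 10 N with a rise of about 0.7 N per 0.017 rad matches the stated burr contact (9 N, 45 N/rad), so the burrs touch at a ≈ -3.82. Now back anticlockwise in small steps, feeling for the drive.

```bash
cat >> h.py <<'E'
def q(a,rate=40,c=(493.4,-33.8),R=49.7,z=264):
    u=np.array([np.cos(a),np.sin(a)]);p=np.array(c)+R*u
    env.move_l([*p,z],rate=rate)
    S=[env.read_state() for _ in range(30)];F=np.mean([s["force"] for s in S],0)
    x=np.mean([s["tool_pos"] for s in S],0)
    d=x[:2]-np.array(c);aa=np.arctan2(d[1],d[0]);aa+=2*np.pi*round((a-aa)/2/np.pi)
    ft,fr=F[:2]@[-u[1],u[0]],F[:2]@u
    print(round(S[0]["time_s"],2),"a %.3f act %.3f r %.2f tan %.2f rad %.2f z %.2f"%(a,aa,np.hypot(*d),ft,fr,F[2]))
    return aa,ft,fr
E
python3 - <<'E'
from h import *
a=-3.83;n=0
for i in range(29):
    a+=.08
    aa,ft,fr=q(a)
    n=n+1 if ft<-2 and i>1 else 0
    if n>=3 or abs(fr)>14 or abs(ft)>8: break
E
```

```text
14.97 a -3.750 act -3.745 r 49.89 tan 0.97 rad 0.10 z 0.44
15.22 a -3.670 act -3.668 r 49.80 tan 0.04 rad 1.08 z 0.51
15.47 a -3.590 act -3.586 r 49.71 tan 0.84 rad -0.10 z -0.56
15.72 a -3.510 act -3.505 r 49.65 tan 0.63 rad 0.43 z -1.02
15.97 a -3.430 act -3.426 r 49.58 tan -1.10 rad -0.39 z -2.30
16.22 a -3.350 act -3.345 r 49.52 tan 0.15 rad -1.64 z -3.08
16.47 a -3.270 act -3.266 r 49.49 tan -0.27 rad -2.78 z -4.34
16.72 a -3.190 act -3.186 r 49.46 tan 0.48 rad -4.44 z -5.81
16.97 a -3.110 act -3.106 r 49.41 tan -0.07 rad -4.70 z -6.84
17.22 a -3.030 act -3.028 r 49.37 tan 0.89 rad -6.08 z -5.87
17.47 a -2.950 act -2.948 r 49.30 tan 0.57 rad -6.30 z -6.67
17.72 a -2.870 act -2.869 r 49.26 tan 1.09 rad -6.41 z -7.04
17.97 a -2.790 act -2.789 r 49.22 tan 0.06 rad -6.65 z -7.01
18.22 a -2.710 act -2.710 r 49.15 tan 0.66 rad -6.12 z -6.92
18.47 a -2.630 act -2.631 r 49.12 tan 0.88 rad -6.63 z -6.43
18.72 a -2.550 act -2.552 r 49.09 tan 0.31 rad -7.09 z -5.74
18.97 a -2.470 act -2.476 r 49.04 tan -0.24 rad -7.49 z -4.70
19.22 a -2.390 act -2.402 r 48.98 tan -2.11 rad -8.16 z -4.27
19.47 a -2.310 act -2.328 r 48.91 tan -2.47 rad -8.17 z -3.29
19.72 a -2.230 act -2.255 r 48.88 tan -2.94 rad -10.14 z -1.69
```

Run:
```python
from h import *
a=-2.24
for i in range(10):
    a+=.15
    aa,ft,fr=q(a,60,(494.5,-32.5),50)
    if abs(fr)>14 or abs(ft)>9: break
```

```text
19.99 a -2.090 act -2.117 r 50.01 tan -4.73 rad -2.30 z 3.14
20.27 a -1.940 act -1.968 r 49.98 tan -5.14 rad -3.84 z 3.60
20.54 a -1.790 act -1.818 r 49.91 tan -4.57 rad -2.73 z 4.35
20.82 a -1.640 act -1.666 r 49.86 tan -5.42 rad -1.80 z 4.64
21.09 a -1.490 act -1.515 r 49.81 tan -5.51 rad -2.04 z 4.68
21.37 a -1.340 act -1.363 r 49.78 tan -4.91 rad -1.87 z 4.85
21.64 a -1.190 act -1.211 r 49.72 tan -5.36 rad -1.72 z 4.40
21.92 a -1.040 act -1.058 r 49.70 tan -4.20 rad -0.85 z 4.05
22.19 a -0.890 act -0.907 r 49.70 tan -5.22 rad -1.88 z 5.02
22.47 a -0.740 act -0.756 r 49.66 tan -5.34 rad -2.07 z 4.51
```

Run:
```python
from h import *
a=-.74
for i in range(6):
    a+=.08
    q(a,40,(494.5,-32.5),50)
```

```text
22.72 a -0.660 act -0.677 r 49.66 tan -5.52 rad -2.04 z 4.16
22.97 a -0.580 act -0.598 r 49.63 tan -5.08 rad -2.38 z 3.55
23.22 a -0.500 act -0.517 r 49.65 tan -6.31 rad -1.34 z 4.10
23.47 a -0.420 act -0.438 r 49.63 tan -5.40 rad -2.67 z 2.89
23.72 a -0.340 act -0.357 r 49.61 tan -5.32 rad -2.41 z 2.57
23.97 a -0.260 act -0.277 r 49.61 tan -4.67 rad -2.70 z 2.85
```

Run:
```python
from h import *
a=-.29;n=0
a-=.8
for b in (-.55,-.8,-1.05,-1.3,-1.45): q(b,60,(494.5,-32.5),49.8)
a=-1.45
for i in range(9):
    a-=.07
    aa,ft,fr=q(a,40,(494.5,-32.5),49.8)
    n=n+1 if ft>1.8 else 0
    if n>=2: break
```

```text
24.36 a -0.550 act -0.559 r 49.81 tan -1.82 rad -1.57 z 0.24
24.72 a -0.800 act -0.807 r 49.87 tan -0.59 rad 0.78 z -1.70
25.07 a -1.050 act -1.059 r 49.85 tan -0.29 rad 1.90 z -1.53
25.43 a -1.300 act -1.310 r 49.86 tan -0.05 rad 0.81 z -2.74
25.71 a -1.450 act -1.458 r 49.86 tan 0.20 rad 1.87 z -2.01
25.96 a -1.520 act -1.524 r 49.84 tan -0.20 rad 2.60 z -1.16
26.21 a -1.590 act -1.595 r 49.84 tan -0.39 rad 2.95 z -2.06
26.46 a -1.660 act -1.666 r 49.84 tan 0.57 rad 2.74 z -0.93
26.71 a -1.730 act -1.736 r 49.85 tan -0.45 rad 3.19 z -1.46
26.96 a -1.800 act -1.807 r 49.83 tan -0.11 rad 4.15 z -1.46
27.21 a -1.870 act -1.866 r 49.81 tan 2.83 rad 3.57 z -3.18
27.46 a -1.940 act -1.930 r 49.82 tan 4.53 rad 3.44 z -4.26
```

Run:
```python
from h import *
for b in (-1.7,-1.45,-1.2,-.95,-.75): q(b,60,(494.5,-32.5),49.8)
a=-.75
for i in range(12):
    a+=.05
    aa,ft,fr=q(a,40,(494.5,-32.5),49.8)
    if ft<-4.3: break
```

```text
27.81 a -1.700 act -1.698 r 49.82 tan -0.55 rad 3.79 z -0.59
28.17 a -1.450 act -1.449 r 49.76 tan 0.46 rad 3.67 z -1.15
28.52 a -1.200 act -1.198 r 49.74 tan -0.05 rad 3.26 z -1.63
28.88 a -0.950 act -0.947 r 49.68 tan -0.37 rad 2.57 z -1.33
29.2 a -0.750 act -0.746 r 49.68 tan 0.85 rad 1.95 z -1.27
29.45 a -0.700 act -0.699 r 49.69 tan 0.92 rad 1.56 z -1.50
29.7 a -0.650 act -0.649 r 49.69 tan -0.42 rad 1.61 z -1.76
29.95 a -0.600 act -0.599 r 49.67 tan -1.67 rad 0.85 z 0.11
30.2 a -0.550 act -0.550 r 49.68 tan -1.24 rad -0.21 z 0.93
30.45 a -0.500 act -0.500 r 49.63 tan -3.43 rad -0.68 z 1.55
30.7 a -0.450 act -0.451 r 49.62 tan -3.91 rad -1.36 z 1.50
30.95 a -0.400 act -0.402 r 49.61 tan -3.77 rad -1.86 z 1.60
31.2 a -0.350 act -0.353 r 49.60 tan -4.07 rad -1.19 z 1.93
31.45 a -0.300 act -0.303 r 49.61 tan -5.86 rad -2.12 z 1.57
```

Run:
```python
from h import *
for b in (-.15,0,.15,.3,.45,.6,.75,.87,.93): aa,ft,fr=q(b,50,(494.5,-32.5),49.8)
while aa<.945 : 
    b+=.95-aa; aa,ft,fr=q(b,30,(494.5,-32.5),49.8)
    if b>1: break
im=viewer.camera("side"); cv2.imwrite("pics/s3.png",im)
```

```text
31.75 a -0.150 act -0.151 r 49.61 tan -4.59 rad -2.24 z 1.77
32.05 a 0.000 act -0.002 r 49.65 tan -5.00 rad -2.56 z 1.01
32.35 a 0.150 act 0.147 r 49.64 tan -4.03 rad -3.02 z 1.85
32.65 a 0.300 act 0.296 r 49.66 tan -5.64 rad -4.58 z 1.33
32.95 a 0.450 act 0.444 r 49.70 tan -5.11 rad -3.75 z 0.01
33.25 a 0.600 act 0.592 r 49.70 tan -4.89 rad -3.61 z -0.78
33.55 a 0.750 act 0.740 r 49.71 tan -4.47 rad -4.04 z -1.23
33.82 a 0.870 act 0.858 r 49.73 tan -4.87 rad -5.71 z -1.50
34.07 a 0.930 act 0.915 r 49.75 tan -4.25 rad -4.41 z -0.87
34.32 a 0.965 act 0.947 r 49.76 tan -4.72 rad -5.62 z -2.44
```

A quick check that doesn't disturb the stem: back off 0.3 rad, well inside the free play, then return. If force builds before the old angle, the drive winds up elastically before the stem moves.

Run:
```python
from h import *
for b in (.85,.75,.65,.45,.55,.60,.65,.70,.75,.80,.85,.90,.93): q(b,40,(494.5,-32.5),49.8)
```

```text
34.66 a 0.850 act 0.835 r 49.83 tan -3.77 rad -4.51 z -0.75
34.93 a 0.750 act 0.743 r 49.87 tan -3.61 rad -3.60 z -0.43
35.21 a 0.650 act 0.649 r 49.86 tan -0.45 rad -1.32 z -0.64
35.61 a 0.450 act 0.445 r 49.84 tan -1.20 rad -0.61 z -1.40
35.88 a 0.550 act 0.560 r 49.84 tan 0.12 rad 0.21 z -0.59
36.13 a 0.600 act 0.605 r 49.84 tan 0.41 rad -1.38 z -0.85
36.38 a 0.650 act 0.653 r 49.79 tan 0.09 rad -0.77 z -1.81
36.63 a 0.700 act 0.701 r 49.77 tan -1.68 rad -1.28 z -2.13
36.88 a 0.750 act 0.750 r 49.75 tan -1.04 rad -0.92 z -1.55
37.13 a 0.800 act 0.800 r 49.74 tan -2.36 rad -2.83 z -2.92
37.38 a 0.850 act 0.848 r 49.72 tan -4.20 rad -3.94 z -3.28
37.63 a 0.900 act 0.895 r 49.72 tan -2.99 rad -4.37 z -2.74
37.88 a 0.930 act 0.921 r 49.69 tan -4.09 rad -4.51 z -3.58
```

Run:
```python
from h import *
C=(494.5,-32.5)
b=.96;aa,ft,fr=q(b,30,C,49.8)
while aa<.97 and b<1.03: b+=max(.01,.98-aa); aa,ft,fr=q(b,30,C,49.8)
# unload the knob gently, then release at that spot
q(b-.28,40,C,49.8)
x=env.read_state()["tool_pos"]
set_gripper(50)
s=env.read_state();print(s["time_s"],r(s["tool_pos"]),r(s["force"]),s["width"])
p=s["tool_pos"];env.move_l([p[0],p[1],360],rate=120,f_stop=15)
env.reach([330,-250,400],[1,0,0,0])
env.hold(.3);s=env.read_state();print(s["time_s"],r(s["tool_pos"]),r(s["force"]))
a,t=viewer.camera("side"),viewer.camera("top")
R1,R2=reds(a,(240,160,305,250)),reds(t,(260,185,320,280));print(R1,R2)
cv2.imwrite("pics/fin.png",np.hstack([cv2.resize(im,(400,300)) for im in(t,a)]))
```

```text
38.13 a 0.960 act 0.950 r 49.71 tan -5.25 rad -4.07 z -4.23
38.38 a 0.990 act 0.979 r 49.72 tan -5.81 rad -3.97 z -3.70
38.88 a 0.710 act 0.709 r 49.81 tan -1.49 rad -0.69 z -0.87
39.525 [532.26, 0.0, 264.03] [-0.37, -0.9, 0.31] 49.763412622375746
42.0 [330.46, -249.63, 399.81] [0.03, 0.42, -0.19]
[([266, 184, 6, 13, 63], [268.25, 190.05])] [([283, 199, 6, 4, 21], [285.62, 200.33])]
```

View pics/fin.png

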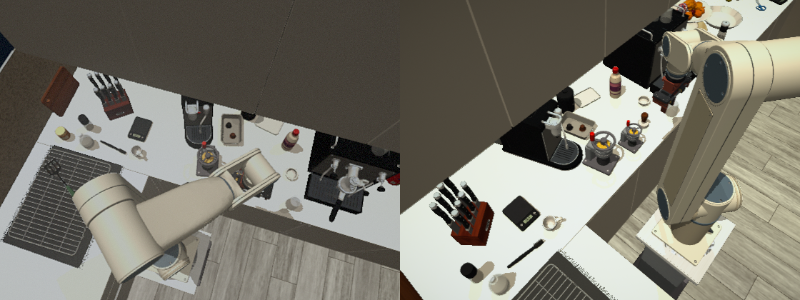

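The knob is free, the arm is clear, and the cup and other objects are where they were. Signing off.

Run:
```python
from h import *
k,e=tri((285.62,200.33),(268.25,190.05));print(k,e,np.arctan2(k[1]+32.5,k[0]-494.5))
workorder.sign_off();print(env.read_state()["time_s"])
```

```text
[533.06783677  -0.6996241  204.95557971] 1.5678269248296146 0.6895209003274959
the job is handed in; nothing more can be done
the job is handed in; nothing more can be done
```

I set the larger mill to about half a turn open from burr contact, let go of the knob and handed the job in at about 42 s. The half turn rests on feel alone, because the ring is too coarse to read and nothing confirmed it independently.

- **Contact:** I gripped the red knob and turned clockwise until the force rose from about 2.5 N to 10 N and held. A small further creep raised it at about 40 N/rad, which fits burrs just touching. The highest force I read at the knob was 10.6 N, well under the 20 N jam limit.
- **Opening:** Turning back, the drive began to take up about 1.4 rad after contact. It winds up elastically for about 0.28 rad before the stem follows. I turned the wheel until that take-up point had moved on by about 3.13 rad, then unloaded the knob and released it.
- **Checks that disagreed:**
    - My first and second readings of the free play differed by about 0.2 rad (1.37 and 1.55), because of the wind-up. To sort this out I turned the wheel back clockwise partway through the opening. I believe the stem stayed put, though it may have been driven back up to about 0.1 rad before I opened again. A last small back-and-forth inside the free play confirmed the wind-up.
    - If the wind-up should not be counted, the burrs are up to about 0.05 turn too far open.
- **Final look:** The cameras put the knob at a bearing of 0.69 rad against 0.71 rad from the arm, so it stayed where I left it. The arm was clear. In the last small overview picture I saw nothing else moved; the cup under the drum is not clearly visible there, but nothing went near it.

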